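# Run the sample carriage down to the sampling mark

### The job

Press the red trip pad down and let the blue carriage roll free and untouched down the first third of its sloping rail; then, while it is moving, meet it at its yellow bumper plate and bring it gently to a stop with the front of the plate between the ends of the green mark blocks, and hold it still there for a good 3 seconds, finishing while still holding it. The sample tube standing loose on the carriage must not tip or be touched, and the carriage must not run on to the end of the rail. Leave the beaker, bottle and rack where they are.

Things in the scene. Friction and masses are not known exactly. Their poses are not given: they have to be found in the camera images.
- rail: Fixed white base, 780 x 130 mm, with two aluminium beams sloping 0.062 rad that carry the carriage; origin at the centre of its underside on the bench. Own +x points downhill, z up, y across; positions 'on the rail' are in this frame. Its place varies by some cm, its yaw by +-0.2 rad. The carriage stands at its high end; black rubber end stop, 78 mm high, at x = 310 mm.
- mark (a point): Target, at x = 220, y = 0, z = 100 mm on the rail: the bumper plate's front face must stop at this x, give or take 20 mm. Two green blocks (40 mm long along the rail, so their ends are the tolerance; tops 63 mm above the bench) stand at y = +-56 mm beside it. Axes as rail.
- trip (a joint): Downward travel of the trip bar, m: 0 up (its pin blocks the carriage), 0.014 fully down. The carriage is let go at about 0.008; press it fully down. It has no spring and stays where it is left. It takes about 4 to 5 N to push down.
- trip_pad (a point): Centre of the top of the red round trip pad (40 mm diameter) on the trip bar; at x = 100, y = -125, z = 100 mm on the rail before it is pressed straight down. A steel bar 74 to 82 mm above the bench runs from it at y = -75 mm uphill to the pin.
- carriage (a joint): Travel of the carriage downhill, m: 0 at the pin, 0.41 with the bumper's front at the mark, 0.50 at the end stop. Rolls freely with a magnetic brake: mass 0.46 kg (0.85 to 1.2 times that) plus the tube's 0.06 kg, drag 1.0 N per m/s, no dry friction. From rest it nears 0.31 m/s (0.27 to 0.37) with a time constant of about 0.5 s; about 0.3 N holds it still.
- bumper (a point): Middle of the upper edge of the front (downhill) face of the carriage's yellow bumper plate: upright, 60 mm wide across the rail, 10 mm thick, 55 mm tall, on a 30 mm wide tongue. Front face 90 mm downhill of the tube's axis; 25 mm free behind the plate up to the blue deck. Upper edge 159 mm above the bench at the start, 134 mm at the mark. Axes as rail.
- tube: Capped sample tube, 117 mm tall, 29 mm foot, 33 mm cap, 0.06 kg, loose on the level deck in a 5 mm high square rim; origin at the centre of its underside, z along the tube; underside 104 mm above the bench at the start. It rocks over if the carriage is struck or stopped abruptly: brake below about 1 m/s2, meet below 0.1 m/s speed difference.
- beaker: Glass beaker, 70 mm diameter, 85 mm tall, origin at the centre of its underside; leave alone.
- reagent: Reagent bottle with blue cap, 72 mm diameter, 150 mm tall, origin at the centre of its underside; leave alone.
- rack: Yellow tube rack with tubes, 100 x 190 mm, 124 mm tall, origin at the centre of its underside; leave alone.
- nest (a point): Middle of the carriage deck's top inside the square rim, where the tube stands.
Mind the look-alikes: they are no part of the job. There is more than one size of the tube; the job needs the largest.

How it is judged:
On the way, in this order (a step that is already met when the one before it is completed fails the run):
1. the pad is pressed and the carriage rolls free and up to speed over the first third of its run, untouched (value of joint trip above 0.007 m and value of joint carriage above 0.12 m and velocity of joint carriage above 0.17 m/s and contact force between the fingers and carriage below 0.05 N), for 0.1 s.
2. the carriage is kept still at the mark for 3 s (x of bumper in the frame of mark between -0.02 and 0.02 m and velocity of joint carriage between -0.03 and 0.03 m/s), for 3 s.
At the end, for the whole second after the job is handed in: The hand holds the carriage still (under 0.03 m/s) with the bumper's front face within 20 mm of the mark, and the tube stands upright (within 0.1 rad) in its place on the deck (within 12 mm of its middle) (all of step 2 and contact force between the fingers and carriage above 0.05 N and angle between tube's own z axis and vertical below 0.1 rad and distance between tube and nest below 0.012 m); the arm keeps its last pose, push and grip.
It fails at once if the tube rocks or falls (leans more than 0.16 rad) (angle between tube's own z axis and vertical above 0.16 rad).
It fails at once if the robot touches the tube (contact force between any of the fingers, the arm and tube above 0.3 N).
It fails at once if the carriage runs on to the end of the rail (value of joint carriage above 0.485 m).
It fails at once if a bystander is shifted (distance of any of beaker, reagent, rack from where it was at the start of the episode above 0.02 m).
It also fails if it takes over 32 s, if anything falls off the work surface, if the arm or the gripper's body presses on something with over 40 N, if the wrist force passes 120 N, or if a joint passes its speed limit or range.

### The arm

A 6-joint arm with a two-finger parallel gripper is mounted at the origin on the work surface. World frame = base frame: x ahead of the robot, y to its left, z up, the work surface at z = 0. Lengths are in m, angles in rad, forces in N, time in s.
With the tool pointing down it reaches from about 0.15 to 0.775 m from the base axis. Payload 6.1 kg.
Tool frame: the origin (TCP) lies between the finger pads; the fingertips stand 8 mm ahead of it and the grasp point (between the pads) lies 11 mm behind it; z points along the fingers, y is the line along which they close (so a half turn about z gives the same grasp; the last joint's range is limited). The gripper opens to 85 mm and grips with 20 to 120 N. Pads are 22 mm wide; open, the fingers measure 114 mm over their backs; the gripper's body (76 mm by 85 mm) begins 54 mm behind the grasp point. The pads swing forward as they close: fully open they stand 13 mm farther back than shut.
Start: joints at [-1.174, 0.126, -0.04, 1.405, 0, 1.571], TCP at [0.203, -0.484, 0.239] pointing down, gripper open.
Joint ranges: [-2.72, 2.72], [-0.95, 1.95], [-1.27, 1.35], [-1.78, 2.02], [-1.46, 1.47], [-3.14, 3.14]. Speed limits (rad/s): [2.39, 2.39, 3.01, 3.14, 3.14, 3.14].

### API

Orientations are given as a unit quaternion [x, y, z, w].
In Python, from cell import telemetry, cams, bot, find_in, trace gives the robot as it stands.
- The arm moves only by the tool drive_tool, never from a script. Its argument "targets" is a list of rows, each a list of 6 numbers: the shift along the tool's x, y, z each as a share of 0.5 m, from -1 to 1, then the turn, a rotation vector about the tool's x, y, z each as a share of 90 degrees, from -1 to 1. In form: [[x, y, z, ax, ay, az], ...]. A call has exactly 10 rows; each row is the pose to reach, as a shift and turn from the pose commanded when the call began, along the tool's axes at that moment; what a row does not reach only later rows make up. A row lasts 1/10 s, in which the tool goes at most 50 mm and 8.59 degrees, less where a joint would pass 70% of its speed; a pose out of reach is approached as far as the arm can. A call with a number of a shift or a turn outside -1 to 1 is refused whole. A call with a gripper value outside its range is refused whole. "fingers" is the closure, from 0 (fully open) to 1 (shut), set as the call begins (left out, the last holds). The fingers move at their own pace and stop on an object; "force" is the grip in N (left out, the last holds). Time passes only in rows, so rows that repeat a pose let the fingers close, or fill a call up. It gives the time, the measured TCP pose, the force, the opening and the grip force at its end, in the units of the state.
- telemetry.observe(): the state, without advancing time (a new reading comes with each control period).
- cams.read_camera(name): name is "scene" or "top" or "wrist"; returns the picture (420x560x3 uint8, red, green, blue); there is no depth.
- cams.calibration(name): a dict with "camera_matrix" (3x3 intrinsics, pixels), "R" (3x3) and "t" (3): a world point X has camera coordinates R X + t. Camera axes: x right, y down, z forward; pixel columns grow to the right and rows downward; lengths in m; the calibration is good to about 2 mm. The wrist camera is an equidistant fisheye: a pixel r from the principal point sees the ray r / f radians off the axis. A picture is of the moment at which its call begins: read the wrist's pose just before it. calibration takes no time and is no camera call; for the wrist camera it gives the pose at the moment of the call.
- bot.sign_off(): hands the job in; it is judged then, once.
Trained networks look in the newest picture that a camera, given by its name, has taken for a name from the list of things; names that differ only in an ending like _2 or _b are one class to them, and where a whole thing is asked for, a point or a joint stands for the part that bears it (a point fixed in the world has none). Each returns a list of dicts, best first, with "score" (0 to 1); they miss things now and then, are a little off and sometimes report something else, mostly with a low value. They report only what shows in the picture. A call takes as long as a camera call. They do not tell look-alikes from the thing itself.
- find_in(query, camera): "extent" ([centre column, centre row, width, height] in pixels, round what is visible of it).
- trace(query, camera): "mask" (420x560 bool, what is visible of it) and "extent" ([centre column, centre row, width, height] in pixels, round what is visible of it).
The state is a dict: "clock": time; "joint_positions": joint angles; "qvel": joint speeds; "joint_efforts": joint torques, N m; "ee_pos": TCP position; "tool_rot": TCP orientation; "contact_force": force on the tool from outside, world axes, zero at the start; "moment": the same for the moment, N m; "gripper_width": finger opening in m; "gripper_force": force on a finger pad.
Only numpy, scipy, OpenCV 4.12 (cv2) and the standard library are available. Lean on these libraries where they do the work, as an engineer would, in place of code of your own. Each camera call takes 0.05 s, during which the arm holds its last target. There are 200 camera calls.

## Working session

There is one attempt and no reset: what is moved stays moved. The work goes in short steps, Python scripts to look and compute and a tool call to move; the robot and the scene stay as the last step left them, time stands still between calls to the robot, and variables do not carry over. Pictures are saved under pics/ and viewed, at most 10 in all, crops included, and the job is handed in when it is done.

Besides the shell and the picture viewer there is one more tool, called after "Call:" as name(argument=value, ...), one argument or row to a line, values as JSON. drive_tool: Moves the arm, as the interface text tells. Its arguments: {"type":"object","properties":{"targets":{"type":"array","items":{"type":"array","items":{"type":"number","minimum":-1,"maximum":1}}},"fingers":{"type":"number"},"force":{"type":"number"}},"required":["targets"]}

```bash
ls; mkdir -p pics; python3 - <<'E'
from cell import telemetry, cams, bot, find_in, trace
import cv2,numpy as np
s=telemetry.observe();print(s)
for n in("scene","top"):
    im=cams.read_camera(n);cv2.imwrite(f"pics/{n}0.png",im[:,:,::-1])
    c=cams.calibration(n);print(n,c)
    for q in("rail","trip_pad","bumper","tube","carriage","mark"):
        try:print(q,[(np.round(d["extent"]).tolist(),round(d["score"],2)) for d in find_in(q,n)][:4])
        except Exception as e:print(q,e)
E
```

```text
pics
{'clock': 0.0, 'joint_positions': array([-1.17398693e+00,  1.26380869e-01, -4.06108332e-02,  1.40539730e+00,
        3.60398543e-06,  1.57077183e+00]), 'qvel': array([-0.00105898, -0.00042236,  0.00091804, -0.00091913,  0.00019932,
       -0.00043242]), 'joint_efforts': array([-3.48040712e-04, -4.35914397e+01,  3.52925527e+01,  1.72404904e-02,
        1.60884383e-04, -4.60375045e-07]), 'ee_pos': array([ 0.2027489 , -0.48384179,  0.23852671]), 'tool_rot': array([ 9.80379543e-01,  1.97117522e-01, -1.55186638e-04, -7.81073669e-04]), 'contact_force': array([-0.52172443,  0.02250066, -0.58919727]), 'moment': array([ 0.0090465 , -0.04227811, -0.0444265 ]), 'gripper_force': 0.0, 'gripper_width': 0.08562962184241062}
scene {'camera_matrix': array([[511.10496071,   0.        , 284.38842   ],
       [  0.        , 511.10496071, 200.38409614],
       [  0.        ,   0.        ,   1.        ]]), 'R': array([[ 0.73195072,  0.68112673, -0.0177346 ],
       [ 0.45843855, -0.51156801, -0.72672709],
       [-0.5040657 ,  0.5237982 , -0.68669732]]), 't': array([-0.40810272, -0.2051214 ,  1.44416
[... 399 characters left out ...]
ix': array([[494.5454109 ,   0.        , 281.1921854 ],
       [  0.        , 494.5454109 , 207.93070904],
       [  0.        ,   0.        ,   1.        ]]), 'R': array([[-0.02904677, -0.99954777,  0.00778056],
       [-0.99609312,  0.02829521, -0.08365332],
       [ 0.08339534, -0.01018002, -0.99646454]]), 't': array([-0.00308919,  0.58543136,  1.17339606])}
rail [([273.0, 228.0, 323.0, 96.0], 0.67)]
trip_pad [([298.0, 205.0, 156.0, 46.0], 0.85)]
bumper [([390.0, 245.0, 63.0, 42.0], 0.83)]
tube [([297.0, 206.0, 151.0, 48.0], 0.71), ([386.0, 196.0, 14.0, 14.0], 0.48), ([382.0, 297.0, 18.0, 16.0], 0.44)]
carriage [([386.0, 247.0, 63.0, 42.0], 0.8)]
mark [([271.0, 228.0, 324.0, 93.0], 0.92)]
```

View pics/scene0.png

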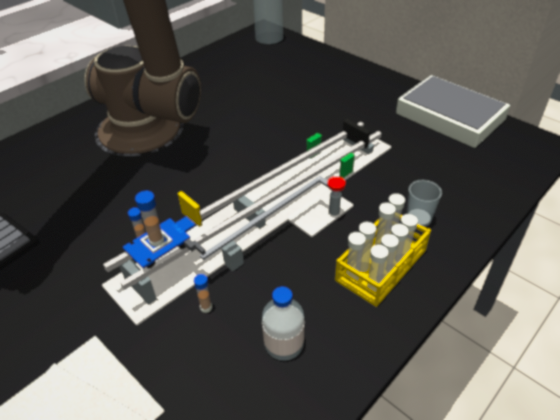

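View pics/top0.png

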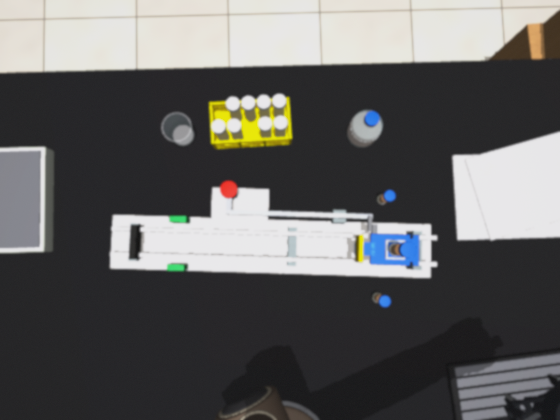

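The scene view shows the blue carriage with the tall tube at (150,220), its yellow bumper at (190,208), the red pad at (337,184) and the green blocks at (314,142) and (347,165). In the top view the pad is at (229,189), the greens at (177,219) and (176,267), and the bumper at (361,248).

Possible mix-ups are the small tubes at scene (204,293) and (136,223), and the yellow rack at (383,255). The job's tube is the large one on the deck, and I only need the plate and pad. Next I'll fit the rail pose.

```bash
cat > h.py <<'E'
import numpy as np,cv2
from cell import telemetry,cams
def proj(c,X):
    p=np.asarray(X,float)@c["R"].T+c["t"]; q=p@c["camera_matrix"].T
    return q[:,:2]/q[:,2:]
def railpts(p,P):
    P=np.asarray(P,float)/1000;c,s=np.cos(p[2]),np.sin(p[2])
    return np.c_[p[0]+c*P[:,0]-s*P[:,1],p[1]+s*P[:,0]+c*P[:,1],P[:,2]]
def blobs(im,lo,hi,minA=12):
    m=cv2.inRange(cv2.cvtColor(im,cv2.COLOR_RGB2HSV),lo,hi)
    n,l,s,c=cv2.connectedComponentsWithStats(m)
    return [(c[i].round(2).tolist(),s[i].tolist()) for i in range(1,n) if s[i][4]>=minA]
E
python3 - <<'E'
from h import *
from scipy.optimize import least_squares
I={n:cv2.imread(f"pics/{n}0.png")[:,:,::-1].copy() for n in("scene","top")}
C={n:cams.calibration(n) for n in I}
for n in I:
    print(n,"red",blobs(I[n],(0,150,90),(6,255,255)),"green",blobs(I[n],(45,120,60),(80,255,255)))
    print("yel",blobs(I[n],(22,150,120),(32,255,255)))
top=I["top"]
# base corners in top picture read by eye, refined by fit of red + greens
r=[b for b in blobs(top,(0,150,90),(6,255,255))];r=max(r,key=lambda b:b[1][4])[0]
g=sorted(blobs(top,(45,120,60),(80,255,255)),key=lambda b:-b[1][4])[:2];g=sorted([b[0] for b in g],key=lambda x:x[1])
obs=np.array([r,g[0],g[1]])
P=[[100,-125,100],[220,-56,63],[220,56,63]]
f=lambda p:(proj(C["top"],railpts(p,P))-obs).ravel()
best=least_squares(f,[.46,.03,np.pi/2]);p=best.x
print("rail",p,best.fun.round(2))
print("scene check",proj(C["scene"],railpts(p,P)).round(1).tolist())
B=[[-190,0,159],[-190,-30,159],[-190,30,159]]
print("bumper",proj(C["top"],railpts(p,B)).round(1).tolist(),proj(C["scene"],railpts(p,B)).round(1).tolist())
co=[[s*390,t*65,0] for s in(1,-1) for t in(1,-1)]
print("corners top",proj(C["top"],railpts(p,co)).round(1).tolist())
w=cams.calibration("wrist");print("wristcam pos",(-w["R"].T@w["t"]),telemetry.observe()["ee_pos"],"axis",w["R"][2])
cv2.imwrite("pics/crop.png",cv2.resize(cv2.imread("pics/scene0.png")[170:320,90:290],None,fx=3.5,fy=3.5,interpolation=cv2.INTER_CUBIC))
E
```

```text
scene red [([336.51, 183.25], [328, 177, 18, 14, 210])] green [([313.38, 139.69], [306, 132, 16, 18, 173]), ([346.54, 164.02], [341, 153, 13, 24, 222])]
yel [([188.1, 200.06], [178, 191, 21, 19, 162]), ([376.62, 222.12], [374, 219, 6, 7, 26]), ([379.86, 270.44], [337, 225, 94, 78, 1942]), ([373.77, 240.95], [372, 237, 4, 8, 22])]
top red [([228.5, 188.01], [220, 180, 18, 17, 241])] green [([178.43, 218.02], [170, 215, 18, 7, 121]), ([175.98, 267.72], [167, 264, 19, 8, 129])]
yel [([254.51, 132.56], [210, 97, 82, 52, 1438]), ([218.27, 110.95], [209, 101, 23, 23, 364]), ([271.39, 112.41], [269, 106, 6, 14, 59]), ([359.78, 247.98], [357, 236, 6, 26, 116])]
rail [0.49759683 0.00504224 1.52474763] [ 0.09  0.25 -0.44  0.61  0.34 -0.85]
scene check [[338.0, 181.5], [348.5, 156.4], [314.6, 137.1]]
bumper [[360.0, 245.3], [360.1, 231.3], [360.0, 259.4]] [[192.2, 199.3], [201.7, 206.9], [183.0, 192.0]]
corners top [[111.7, 268.5], [114.1, 215.4], [430.7, 273.9], [430.2, 220.9]]
wristcam pos [ 0.27476254 -0.45397582  0.37293355] [ 0.20287932 -0.48421729  0.23932023] axis [-0.27789497 -0.11693642 -0.95346749]
```

View pics/crop.png

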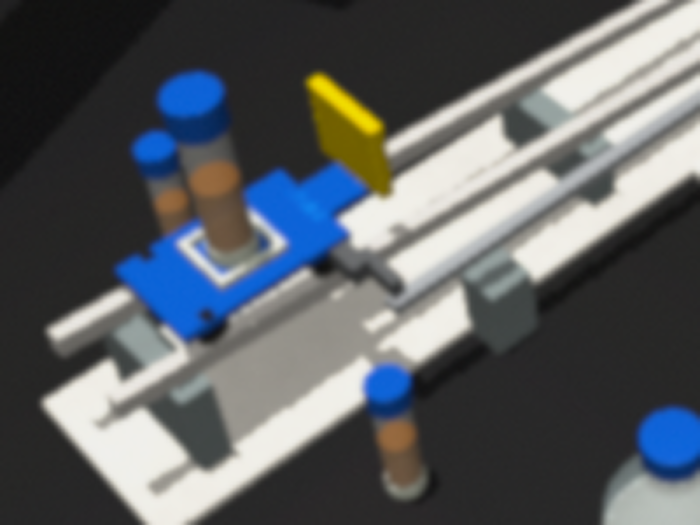

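The crop confirms the job's pieces: the tall tube on the blue deck, a smaller look-alike tube behind it and another at the crop's lower centre, and the yellow bumper at the front. The fit's yaw is about 0.01 rad off at the uphill end, so I'll refit with the bumper included and work out the approach.

```bash
cat >> h.py <<'E'
from scipy.spatial.transform import Rotation as Ro
def shift(T):  # tool-axes shift shares from current measured pose to world T
    s=telemetry.observe();R=Ro.from_quat(s["tool_rot"]).as_matrix()
    return (R.T@(np.asarray(T)-s["ee_pos"])/.5).round(4),s
E
python3 - <<'E'
from h import *
from scipy.optimize import least_squares
C={n:cams.calibration(n) for n in("scene","top")}
P=[[100,-125,100],[220,-56,63],[220,56,63],[-194,0,155]]
obs=np.array([[228.5,188.0],[178.4,218.0],[176,267.7],[359.8,248]])
Ps=[[100,-125,98],[-191,0,157]];so=np.array([[336.5,183.2],[190,199]])
f=lambda p:np.r_[(proj(C["top"],railpts(p,P))-obs).ravel(),.6*(proj(C["scene"],railpts(p,Ps))-so).ravel()]
b=least_squares(f,[.5,0,1.52],loss="soft_l1");p=b.x;print(p,f(p).round(2))
np.save("rail.npy",p)
co=[[s*390,t*65,5] for s in(1,-1) for t in(1,-1)]
print("corners top",proj(C["top"],railpts(p,co)).round(1).tolist())
for q in([100,-125,100],[220,0,100],[60,0,100],[-280,0,104]):print(q,railpts(p,[q])[0].round(4))
s=telemetry.observe();R=Ro.from_quat(s["tool_rot"]).as_matrix()
print("R",R.round(3)); print("yaw turn deg",np.degrees(p[2]-np.pi/2-np.arctan2(R[1,0],R[0,0])))
t=railpts(p,[[100,-125,160]])[0]
for T in([.2,-.48,.34],[t[0],t[1],.34],[t[0],t[1],.16]):print(T,shift(T)[0])
E
```

```text
[0.49501498 0.00603866 1.51016088] [ 0.5   0.78 -0.42  0.38 -0.39 -1.1   1.37 -0.09  0.47 -0.63  0.36 -0.14]
corners top [[110.3, 267.3], [113.6, 214.0], [430.5, 277.4], [430.9, 224.1]]
[100, -125, 100] [0.6258 0.0983 0.1   ]
[220, 0, 100] [0.5083 0.2256 0.1   ]
[60, 0, 100] [0.4987 0.0659 0.1   ]
[-280, 0, 104] [ 0.478  -0.2734  0.104 ]
R [[ 0.922  0.386 -0.   ]
 [ 0.386 -0.922 -0.   ]
 [-0.     0.    -1.   ]]
yaw turn deg -26.209259575430668
[0.2, -0.48, 0.34] [-0.0021 -0.01   -0.2014]
[np.float64(0.6258450856387794), np.float64(0.09828009754783838), 0.34] [ 1.2304 -0.7475 -0.2015]
[np.float64(0.6258450856387794), np.float64(0.09828009754783838), 0.16] [ 1.2304 -0.7476  0.1585]
```

Call:
drive_tool(
  targets=[
    [0,0,-0.1,0,0,0],
    [0,0,-0.2,0,0,0.05],
    [0.08,-0.05,-0.2,0,0,0.1],
    [0.165,-0.1,-0.2,0,0,0.15],
    [0.25,-0.15,-0.2,0,0,0.2],
    [0.335,-0.2,-0.2,0,0,0.25],
    [0.42,-0.25,-0.2,0,0,0.291],
    [0.505,-0.3,-0.2,0,0,0.291],
    [0.59,-0.355,-0.2,0,0,0.291],
    [0.675,-0.41,-0.2,0,0,0.291],
  ],
  fingers=1,
  force=40,
)

```text
clock: 1.7
ee_pos: [0.435, -0.1639, 0.3396]
tool_rot: [1.0, -0.03, 0.0, 0.0]
contact_force: [-0.3, 0.3, -1.0]
gripper_width: -0.0003
gripper_force: 0.0
```

```bash
python3 - <<'E'
from h import *
p=np.load("rail.npy");t=railpts(p,[[100,-125,0]])[0]
s,o=shift([t[0],t[1],.34]);print(s,o["ee_pos"],o["clock"],o["gripper_width"],Ro.from_quat(o["tool_rot"]).as_matrix().round(3).tolist(),p[2]-np.pi/2)
print(shift([t[0],t[1],.112])[0])
E
```

```text
[ 0.3494 -0.5463 -0.0008] [ 0.43500156 -0.16385371  0.33955198] 1.7 -0.0002633487245954858 [[0.998, -0.06, 0.001], [-0.06, -0.998, -0.0], [0.001, 0.0, -1.0]] -0.060635444658113435
[ 0.349  -0.5465  0.4552]
```

Call:
drive_tool(
  targets=[
    [0.05,-0.08,0,0,0,0],
    [0.1,-0.16,0,0,0,0],
    [0.15,-0.24,0,0,0,0],
    [0.2,-0.32,0,0,0,0],
    [0.25,-0.4,0,0,0,0],
    [0.3,-0.47,0.02,0,0,0],
    [0.33,-0.52,0.08,0,0,0],
    [0.349,-0.546,0.16,0,0,0],
    [0.349,-0.546,0.25,0,0,0],
    [0.349,-0.546,0.33,0,0,0],
  ],
)

```text
clock: 2.7
ee_pos: [0.6224, 0.0108, 0.2192]
tool_rot: [1.0, 0.003, -0.0, -0.014]
contact_force: [0.1, -0.0, 0.4]
gripper_width: 0.0001
gripper_force: 0.0
```

```bash
python3 - <<'E'
from h import *
p=np.load("rail.npy");t=railpts(p,[[100,-125,0]])[0]
s,o=shift([t[0],t[1],.115]);print(s,o["ee_pos"],o["contact_force"],o["joint_positions"].round(2))
from cell import cams
im=cams.read_camera("scene");cv2.imwrite("pics/s2.png",im[:,:,::-1])
E
```

```text
[ 0.0077 -0.1688  0.2134] [0.62242169 0.01083841 0.21919739] [ 0.0653155  -0.04191317  0.44320427] [0.   0.31 0.15 1.41 0.03 3.14]
```

View pics/s2.png

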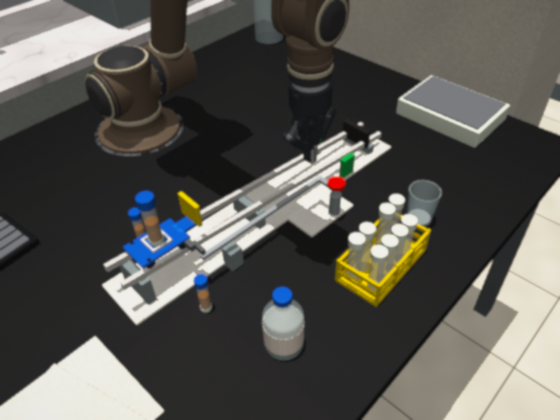

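The view shows the hand short of the pad: joint 6 is at its 3.14 limit. I'll turn the tool 90° the other way, so that tool x points downhill.

Call:
drive_tool(
  targets=[
    [0,0,0,0,0,-0.09],
    [0,0,0,0,0,-0.18],
    [0,0,0,0,0,-0.27],
    [0,0,0,0,0,-0.36],
    [0,0,0,0,0,-0.45],
    [0,0,0,0,0,-0.54],
    [0,0,0,0,0,-0.63],
    [0,0,0,0,0,-0.72],
    [0,0,0,0,0,-0.81],
    [0,0,0,0,0,-0.9],
  ],
)

```text
clock: 3.75
ee_pos: [0.6217, 0.0106, 0.2214]
tool_rot: [0.757, 0.653, 0.009, -0.011]
contact_force: [-0.4, 1.0, 0.0]
gripper_width: 0.0
gripper_force: 0.0
```

```bash
cat >> h.py <<'E'
def goal(p):
    c,s=np.cos(p[2]),np.sin(p[2]); return np.array([[c,s,0],[s,-c,0],[0,0,-1]])  # tool x downhill, y = rail -y
def plan(T):
    p=np.load("rail.npy");s=telemetry.observe();R=Ro.from_quat(s["tool_rot"]).as_matrix()
    W=railpts(p,[T])[0]
    rv=Ro.from_matrix(R.T@goal(p)).as_rotvec()/(np.pi/2)
    return (R.T@(W-s["ee_pos"])/.5).round(4),rv.round(4)
E
python3 - <<'E'
from h import *
s=telemetry.observe();print(s["ee_pos"],s["joint_positions"].round(2));print(plan([100,-125,140]))
E
```

```text
[0.62167358 0.01061085 0.22142453] [0.   0.31 0.16 1.41 0.03 1.72]
(array([ 0.1699, -0.0166,  0.1679]), array([-0.0022, -0.0183, -0.0547]))
```

Call:
drive_tool(
  targets=[
    [0.04,-0.004,0,-0.002,-0.018,-0.055],
    [0.085,-0.008,0.03,-0.002,-0.018,-0.055],
    [0.13,-0.013,0.08,-0.002,-0.018,-0.055],
    [0.17,-0.0166,0.12,-0.002,-0.018,-0.055],
    [0.17,-0.0166,0.168,-0.002,-0.018,-0.055],
    [0.17,-0.0166,0.168,-0.002,-0.018,-0.055],
    [0.17,-0.0166,0.168,-0.002,-0.018,-0.055],
    [0.17,-0.0166,0.168,-0.002,-0.018,-0.055],
    [0.17,-0.0166,0.168,-0.002,-0.018,-0.055],
    [0.17,-0.0166,0.168,-0.002,-0.018,-0.055],
  ],
)

```text
clock: 4.75
ee_pos: [0.6268, 0.098, 0.1401]
tool_rot: [0.73, 0.683, 0.001, -0.0]
contact_force: [0.3, 0.2, -0.2]
gripper_width: 0.0001
gripper_force: 0.0
```

```bash
python3 - <<'E'
from h import *
s=telemetry.observe();print(s["ee_pos"],s["joint_positions"].round(2),s["contact_force"]);print(plan([100,-125,112]))
im=cams.read_camera("scene");im2=cams.read_camera("top")
cv2.imwrite("pics/s3.png",np.vstack([cv2.resize(im[110:230,240:440],(700,420))[:300],cv2.resize(im2[150:250,140:340],(600,300))[:,:600] if 0 else cv2.copyMakeBorder(cv2.resize(im2[150:250,140:340],(600,300)),0,0,0,100,0)])[:,:,::-1])
E
```

```text
[0.62681956 0.09796049 0.14013154] [0.15 0.35 0.02 1.25 0.   1.79] [ 0.32677775  0.24501937 -0.24190007]
(array([ 0.0005, -0.002 ,  0.0563]), array([ 0.0005, -0.0006, -0.0038]))
```

View pics/s3.png

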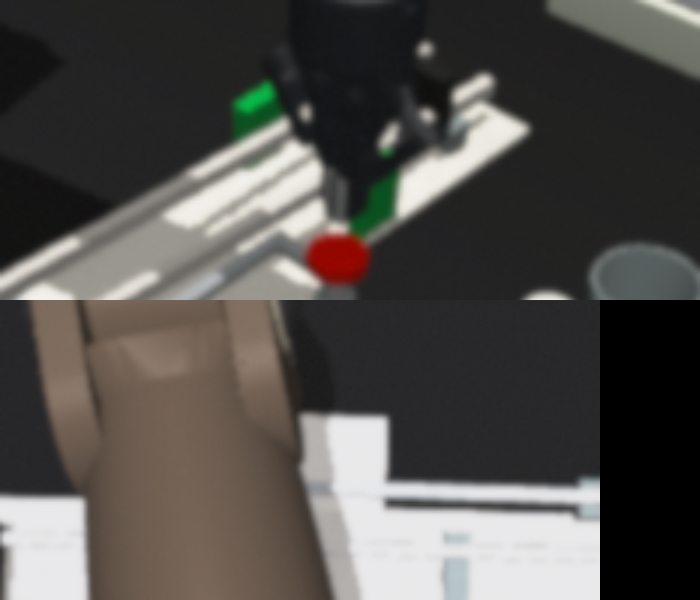

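The crop shows the shut fingertips directly over the red pad; in the top view the arm hides the mark area but not the carriage's upper run. Next, down to just above the pad.

Call:
drive_tool(
  targets=[
    [0,-0.002,0.02,0,0,-0.004],
    [0,-0.002,0.04,0,0,-0.004],
    [0,-0.002,0.055,0,0,-0.004],
    [0,-0.002,0.061,0,0,-0.004],
    [0,-0.002,0.061,0,0,-0.004],
    [0,-0.002,0.061,0,0,-0.004],
    [0,-0.002,0.061,0,0,-0.004],
    [0,-0.002,0.061,0,0,-0.004],
    [0,-0.002,0.061,0,0,-0.004],
    [0,-0.002,0.061,0,0,-0.004],
  ],
)

```text
clock: 5.85
ee_pos: [0.6253, 0.0984, 0.1085]
tool_rot: [0.728, 0.686, -0.0, -0.0]
contact_force: [0.0, 0.5, -1.0]
gripper_width: -0.0002
gripper_force: 0.0
```

```bash
cat > meas.py <<'E'
from h import *
import sys
p=np.load("rail.npy");C=cams.calibration("top");Cs=cams.calibration("scene")
def front(u,c,k,dx=-5):  # rail x (mm) of plate front from pixel u, axis k of image, mid upper edge
    xs=np.arange(-200,300,.5);z=159-.062*(xs+190)
    q=proj(c,railpts(p,np.c_[xs+dx,0*xs,z]));return xs[np.argmin(abs(q[:,k]-u))]
def run(n,save=None):
    out=[]
    for i in range(n):
        t=telemetry.observe()["clock"];im=cams.read_camera("top")
        y=[b for b in blobs(im,(22,150,120),(32,255,255),40) if 225<b[0][1]<270]
        bl=[b for b in blobs(im,(105,150,100),(125,255,255),150) if 225<b[0][1]<280]
        out.append((t,y[0][0][0] if y else np.nan,y[0][1] if y else 0,bl[0][0][0] if bl else np.nan,bl[0][1] if bl else 0))
        if save and i==n-1:cv2.imwrite(save,im[:,:,::-1])
    for o in out:
        f=front(o[1],C,0) if o[1]==o[1] else np.nan
        print(o, "front",f)
    return out
if __name__=="__main__":
    run(int(sys.argv[1]),sys.argv[2] if len(sys.argv)>2 else None)
    s=telemetry.observe();print(s["clock"],s["ee_pos"],s["contact_force"])
    W=s["ee_pos"][:2]-p[:2];c,d=np.cos(p[2]),np.sin(p[2]);print("TCP on rail",1000*(c*W[0]+d*W[1]),1000*(-d*W[0]+c*W[1]))
E
python3 meas.py 1
```

```text
(5.85, 359.78, [357, 236, 6, 26, 116], 393.12, [365, 234, 53, 32, 1007]) front -185.5
5.9 [0.62529259 0.09836872 0.10847573] [-0.3170859   0.1555493  -0.03263695]
TCP on rail 100.05497495639999 -124.44314916063337
```

Call:
drive_tool(
  targets=[
    [0,0,0.015,0,0,0],
    [0,0,0.031,0,0,0],
    [0,0,0.003,0,0,0],
    [-0.006,-0.06,0.003,0,0,0],
    [-0.014,-0.13,0.003,0,0,0],
    [-0.022,-0.2,0.003,0,0,0],
    [-0.028,-0.25,0.003,0,0,0],
    [-0.028,-0.25,0.003,0,0,0],
    [-0.028,-0.25,0.003,0,0,0],
    [-0.028,-0.25,0.003,0,0,0],
  ],
)

```text
clock: 6.9
ee_pos: [0.5005, 0.092, 0.1069]
tool_rot: [0.728, 0.686, 0.0, -0.0]
contact_force: [0.4, -0.1, -0.2]
gripper_width: 0.0001
gripper_force: 0.0
```

```bash
python3 meas.py 3 pics/b.png
```

```text
(6.9, 291.6, [290, 233, 5, 26, 100], 326.98, [296, 233, 56, 30, 1057]) front -40.0
(6.95, 285.71, [284, 233, 4, 26, 87], 321.04, [290, 232, 57, 30, 1065]) front -27.0
(7.0, 279.32, [278, 233, 4, 26, 75], 314.87, [284, 232, 56, 30, 1070]) front -13.5
7.05 [0.50036781 0.09191141 0.10671876] [ 0.70106498 -0.45206702 -0.71144248]
TCP on rail 86.03931187994804 -0.13925775509495036
```

The carriage is running at the nominal rate. The front is about -4 mm at 7.05 s and moving at 0.27 m/s, so I'll meet it at about x = 137 mm with the finger at 0.23 m/s.

Call:
drive_tool(
  targets=[
    [0,0,0,0,0,0],
    [0.01,0,0,0,0,0],
    [0.036,0,0,0,0,0],
    [0.078,0,0,0,0,0],
    [0.124,0,0,0,0,0],
    [0.166,0,0,0,0,0],
    [0.204,0,0,0,0,0],
    [0.236,0,0,0,0,0],
    [0.26,0,0,0,0,0],
    [0.276,0,0,0,0,0],
  ],
)

```text
clock: 8.05
ee_pos: [0.5078, 0.2309, 0.1069]
tool_rot: [0.728, 0.686, -0.0, -0.001]
contact_force: [0.2, 0.5, 0.9]
gripper_width: -0.0002
gripper_force: 0.1
```

Call:
drive_tool(
  targets=[
    [0.01,0,0,0,0,0],
    [0.014,0,0,0,0,0],
    [0.014,0,0,0,0,0],
    [0.014,0,0,0,0,0],
    [0.014,0,0,0,0,0],
    [0.014,0,0,0,0,0],
    [0.014,0,0,0,0,0],
    [0.014,0,0,0,0,0],
    [0.014,0,0,0,0,0],
    [0.014,0,0,0,0,0],
  ],
)

```text
clock: 9.05
ee_pos: [0.5083, 0.2366, 0.1071]
tool_rot: [0.728, 0.686, -0.0, -0.001]
contact_force: [-1.0, 1.1, 0.6]
gripper_width: -0.0001
gripper_force: 0.1
```

```bash
python3 meas.py 1; python3 - <<'E'
from h import *
p=np.load("rail.npy");im=cams.read_camera("scene");cv2.imwrite("pics/c.png",cv2.resize(im[80:280,180:460],(784,560))[:,:,::-1])
C=cams.calibration("scene")
print(blobs(im,(22,150,90),(32,255,255)))
for x in(200,220,240):print(x,proj(C,railpts(p,[[x,0,134],[x,-30,134],[x,30,134]])).round(1).tolist())
E
```

```text
(9.05, 172.9, [170, 230, 6, 26, 92], 210.43, [180, 229, 58, 30, 1118]) front 219.0
9.1 [0.5082867  0.23659301 0.10705901] [ 0.06813178 -0.42123244 -0.51383758]
TCP on rail 230.93488899881046 0.7238706311171079
[([329.01, 132.11], [320, 118, 21, 29, 397]), ([376.63, 222.0], [374, 219, 6, 7, 27]), ([380.14, 270.7], [335, 225, 96, 81, 2249]), ([373.83, 240.58], [372, 236, 4, 9, 24])]
200 [[327.2, 126.0], [336.6, 131.3], [317.9, 120.9]]
220 [[332.9, 122.6], [342.4, 127.8], [323.7, 117.5]]
240 [[338.6, 119.1], [348.1, 124.3], [329.4, 114.2]]
```

View pics/c.png

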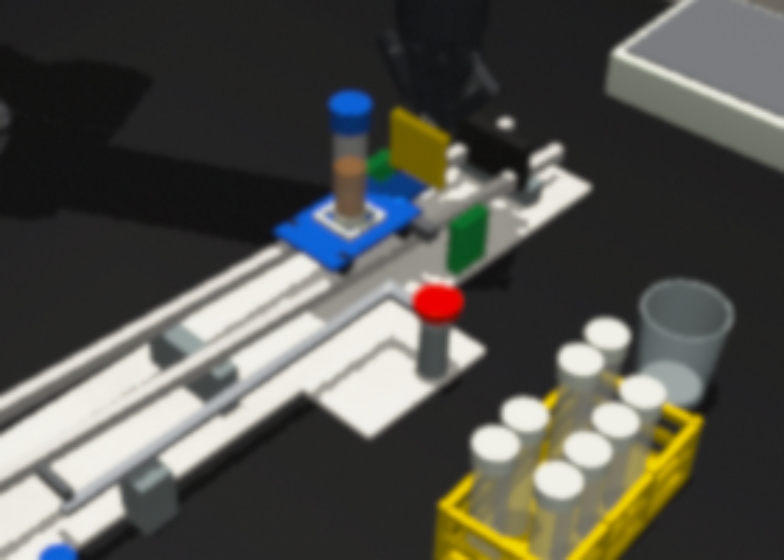

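The picture shows the tube upright on the deck and the plate held by the finger behind it. The plate's upper right corner is at about (341,128), which matches a front at x ≈ 218 mm, within the mark. Now I'll hold it there.

Call:
drive_tool(
  targets=[
    [0,0,0,0,0,0],
    [0,0,0,0,0,0],
    [0,0,0,0,0,0],
    [0,0,0,0,0,0],
    [0,0,0,0,0,0],
    [0,0,0,0,0,0],
    [0,0,0,0,0,0],
    [0,0,0,0,0,0],
    [0,0,0,0,0,0],
    [0,0,0,0,0,0],
  ],
)

```text
clock: 10.15
ee_pos: [0.5083, 0.2366, 0.1071]
tool_rot: [0.728, 0.686, -0.0, -0.001]
contact_force: [-1.3, 0.4, 0.0]
gripper_width: -0.0004
gripper_force: 0.2
```

Call:
drive_tool(
  targets=[
    [0,0,0,0,0,0],
    [0,0,0,0,0,0],
    [0,0,0,0,0,0],
    [0,0,0,0,0,0],
    [0,0,0,0,0,0],
    [0,0,0,0,0,0],
    [0,0,0,0,0,0],
    [0,0,0,0,0,0],
    [0,0,0,0,0,0],
    [0,0,0,0,0,0],
  ],
)

```text
clock: 11.15
ee_pos: [0.5083, 0.2366, 0.107]
tool_rot: [0.728, 0.686, -0.0, -0.001]
contact_force: [0.8, 0.2, 0.4]
gripper_width: 0.0001
gripper_force: 0.2
```

Call:
drive_tool(
  targets=[
    [0,0,0,0,0,0],
    [0,0,0,0,0,0],
    [0,0,0,0,0,0],
    [0,0,0,0,0,0],
    [0,0,0,0,0,0],
    [0,0,0,0,0,0],
    [0,0,0,0,0,0],
    [0,0,0,0,0,0],
    [0,0,0,0,0,0],
    [0,0,0,0,0,0],
  ],
)

```text
clock: 12.15
ee_pos: [0.5083, 0.2366, 0.1071]
tool_rot: [0.728, 0.686, -0.0, -0.001]
contact_force: [0.4, -0.5, 0.1]
gripper_width: 0.0003
gripper_force: 0.2
```

Call:
drive_tool(
  targets=[
    [0,0,0,0,0,0],
    [0,0,0,0,0,0],
    [0,0,0,0,0,0],
    [0,0,0,0,0,0],
    [0,0,0,0,0,0],
    [0,0,0,0,0,0],
    [0,0,0,0,0,0],
    [0,0,0,0,0,0],
    [0,0,0,0,0,0],
    [0,0,0,0,0,0],
  ],
)

```text
clock: 13.15
ee_pos: [0.5083, 0.2366, 0.1071]
tool_rot: [0.728, 0.686, -0.0, -0.001]
contact_force: [0.1, -0.4, -1.1]
gripper_width: -0.0001
gripper_force: 0.2
```

```bash
python3 meas.py 2; python3 -c "
from cell import bot;print(bot.sign_off())"
```

```text
(13.15, 172.9, [170, 230, 6, 26, 92], 210.38, [180, 229, 58, 30, 1118]) front 219.0
(13.2, 172.91, [170, 230, 6, 26, 93], 210.4, [180, 229, 58, 30, 1114]) front 219.0
13.25 [0.50825813 0.23658267 0.10704303] [0.13370531 0.56876104 0.23819255]
TCP on rail 230.92283354655848 0.7517579384458996
the job is handed in; nothing more can be done
None
```

The job is handed in at about 13 s: the carriage rolled free, was caught gently, and was held still for over 4 s with the bumper front measured at about 215–219 mm (mark 220 ± 20) and the tube upright; the judge's result was not shown.

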